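# Tare the kitchen scale for the dosing cup

### The arm

A 6-joint arm with a two-finger parallel gripper is mounted at the origin on the work surface. World frame = base frame: x ahead of the robot, y to its left, z up, the work surface at z = 0. Lengths are in mm, angles in rad, forces in N, time in s.
With the tool pointing down it reaches from about 425 to 1125 mm from the base axis. Payload 14.9 kg.
Tool frame: the origin (TCP) lies on the centre line of the jaws, within the pads' length; the fingertips stand 19 mm ahead of it and the grasp point (between the pads) is the TCP; z points along the fingers, y is the line along which they close (so a half turn about z gives the same grasp; the last joint's range is limited). The gripper opens to 91 mm and grips with 3 to 60 N. Pads are 32 mm wide; open, the fingers measure 118 mm over their backs; the gripper's body (76 mm by 178 mm) begins 60 mm behind the grasp point.
Start: joints at [1.113, 0.379, 1.734, -0, 1.028, -0.033], TCP at [288.506, 637.795, 232.932] pointing down, gripper open.
Joint ranges: [-2.77, 2.77], [-0.74, 2.19], [0, 2.66], [-1.06, 4.2], [0.31, 2.87], [-3.08, 3.08]. Speed limits (rad/s): [1.89, 1.89, 2.39, 3.14, 3.14, 3.14].

### API

Orientations are given as a 3x3 rotation matrix whose columns are the frame's x, y, z axes.
In Python, from station import sensors, vision, ticket gives the robot as it stands.
- The arm moves only by the shell command python3 -m pendant 'ROWS' [FORCE]. ROWS is JSON, a list of rows, each a list of 3 entries, a list of its own where there are three numbers: the finger opening in mm, from 0 to 91.2, then the shift along the tool's x, y, z in mm, then the turn about the tool's z in degrees. A call has 1 to 20 rows; each row is the pose to reach, as a shift and turn from the pose commanded when the call began, along the tool's axes at that moment; what a row does not reach only later rows make up. A row lasts 1/12 s, in which the tool goes at most 41.7 mm and 7.16 degrees, less where a joint would pass 70% of its speed; a pose out of reach is approached as far as the arm can. A call with a gripper value outside its range is refused whole. The fingers move at their own pace and stop on an object; FORCE is the grip in N (left out, the last holds). Time passes only in rows, so rows that repeat a pose let the fingers close. It gives the time, the measured TCP pose, the force, the opening and the grip force at its end, in the units of the state.
- sensors.read_state(): the state, without advancing time (a new reading comes with each control period).
- vision.capture(name): name is "scene" or "top" or "wrist"; returns the picture (480x640x3 uint8, red, green, blue); there is no depth.
- vision.camera_info(name): a dict with "camera_matrix" (3x3 intrinsics, pixels), "R" (3x3) and "t" (3): a world point X has camera coordinates R X + t; the wrist camera has in their place "tool_from_camera" (4x4, takes a point from camera to tool coordinates, whose origin is the TCP and whose axes are the flange's). Camera axes: x right, y down, z forward; pixel columns grow to the right and rows downward; lengths in mm; the calibration is good to about 2 mm. A picture is of the moment at which its call begins: read the wrist's pose just before it. camera_info takes no time and is no camera call.
- ticket.close_job(): hands the job in; it is judged then, once.
The state is a dict: "t": time; "qpos": joint angles; "dq": joint speeds; "effort": joint torques, N m; "ee_pos": TCP position; "orientation": TCP orientation; "ft_force": force on the tool from outside, world axes, zero at the start; "torque": the same for the moment, N m; "width": finger opening in mm; "finger_force": force on a finger pad.
Only numpy, scipy, OpenCV 4.12 (cv2) and the standard library are available. Lean on these libraries where they do the work, as an engineer would, in place of code of your own. Each camera call takes 0.05 s, during which the arm holds its last target. There are 200 camera calls.

### The job

We want to weigh out coffee: stand the plain steel cup upright on the middle of the scale's pan and let go of it. The pointer will swing with its weight; then turn the dial by its knob until the zero wedge on the dial points exactly at the pointer, leave the cup on the pan, let go of the knob, and leave the other crockery and tins where they are.

Things in the scene. Friction and masses are not known exactly. Their poses are not given: they have to be found in the camera images.
- cup: The plain straight-sided open steel cup without a handle: 60 mm in diameter, 80 mm tall, wall 3 mm, 0.17 to 0.34 kg. Loose, upright on the table. Origin: centre of its underside, z up along its axis.
- pan_top (a point): Centre of the upper face of the scale's round flat steel pan (130 mm in diameter, 5 mm thick), on the rear of the scale, 113 mm above the table when empty; the dial's centre lies 144 mm in front of it. The pan sinks on a spring by 2.5 mm per newton (4 to 8 mm under the cup), at most 15 mm. z points up; x points away from the dial.
- knob_grip (a point): On the axis of the dial's knob, at the height to grip. Knob: black ribbed cylinder, 42 mm in diameter, from 19 mm below this point to 14 mm above it along the axis; the dial's face lies 24 mm below. z: the knob's axis, out of the dial, leaning 30 degrees from vertical towards the scale's low front, away from the pan. The frame turns with the dial; x points towards the zero wedge.
- dial (a joint): Angle of the dial and knob (one piece), rad; grows clockwise looking at its face. 0: the zero wedge at the top of the slope, nearest the pan. Turns from -3.0 to 3.0 against friction of about 0.06 N m and stays where it is left. The dial is a white disc 124 mm in diameter with 30 divisions of 12 degrees; its zero is the black wedge at the rim.
- pointer (a joint): Angle of the scale's pointer, counted as for the dial (clockwise, 0 at the top of the slope). A slim dark bar just above the dial, reaching 50 mm from the axis. It turns 0.4 rad per newton on the pan, independently of the dial: 0 when the pan is empty, 0.6 to 1.4 under the cup. The zero is set when dial and pointer have the same angle.
- zero_mark (a point): Point on the dial at the inner tip of its black zero wedge, 50 mm from the dial's axis.
- pointer_tip (a point): Tip of the pointer, 50 mm from the dial's axis, at the same height over the dial as zero_mark.
- mug: White ceramic mug with a handle, 80 mm in diameter, 95 mm tall, loose bystander. Origin: centre of its underside; the handle reaches out along its +y.
- jar: Glass jar with a lid, 72 mm in diameter, 120 mm tall, loose bystander. Origin: centre of its underside.
- spoon: Steel spoon 170 mm long, lying on the table, loose bystander. It lies along its x axis.
- plate: White saucer 140 mm in diameter, 18 mm tall, loose bystander. Origin: centre of its underside.
- tin: Aluminium tin 70 mm in diameter, 110 mm tall, loose bystander. Origin: centre of its underside.
- bottle: Amber bottle 64 mm in diameter, 200 mm tall, loose bystander. Origin: centre of its underside.

How it is judged:
By the outcome, as a careful person would: the job done as asked, in the order asked, and still so for the second after the job is handed in, with the robot touching nothing.
It also fails if it takes over 54 s, if anything falls off the work surface, if the arm or the gripper's body presses on something with over 40 N, if the wrist force passes 120 N, or if a joint passes its speed limit or range.

## Working session

There is one attempt and no reset: what is moved stays moved. The work goes in short steps, Python scripts to look and compute and a shell command to move; the robot and the scene stay as the last step left them, time stands still between calls to the robot, and variables do not carry over. Pictures are saved under pics/ and viewed, at most 10 in all, crops included, and the job is handed in when it is done.

```bash
mkdir -p pics
python3 - <<'E'
from station import sensors, vision
import cv2, numpy as np
s=sensors.read_state(); print(s['t'],s['ee_pos'],np.round(s['orientation'],3),s['width'])
for n in ['scene','top']:
    im=vision.capture(n); cv2.imwrite(f'pics/{n}0.png',im[:,:,::-1])
    i=vision.camera_info(n); print(n,{k:np.round(np.array(v),3).tolist() for k,v in i.items()})
print(vision.camera_info('wrist'))
E
```

```text
0.0 [288.33961676 637.46380796 232.31074412] [[-0.911  0.412 -0.   ]
 [ 0.412  0.911 -0.001]
 [ 0.    -0.001 -1.   ]] 91.50249619584571
scene {'camera_matrix': [[485.198, 0.0, 316.281], [0.0, 485.198, 248.746], [0.0, 0.0, 1.0]], 'R': [[-0.751, 0.661, -0.001], [0.355, 0.402, -0.844], [-0.557, -0.634, -0.537]], 't': [417.882, -112.871, 1509.227]}
top {'camera_matrix': [[581.653, 0.0, 326.929], [0.0, 581.653, 239.638], [0.0, 0.0, 1.0]], 'R': [[-0.015, -1.0, -0.009], [-0.996, 0.016, -0.085], [0.085, 0.008, -0.996]], 't': [47.153, 552.725, 1637.184]}
{'camera_matrix': array([[429.78457935,   0.        , 320.18784883],
       [  0.        , 429.78457935, 241.12357712],
       [  0.        ,   0.        ,   1.        ]]), 'tool_from_camera': array([[-3.81019332e-04, -9.69263946e-01, -2.46022882e-01,
         6.91756307e+01],
       [ 9.99999758e-01, -2.26219157e-04, -6.57472044e-04,
        -1.49520579e-01],
       [ 5.81608858e-04, -2.46023074e-01,  9.69263797e-01,
        -1.52237436e+02],
       [ 0.00000000e+00,  0.00000000e+00,  0.00000000e+00,
         1.00000000e+00]])}
```

View pics/scene0.png

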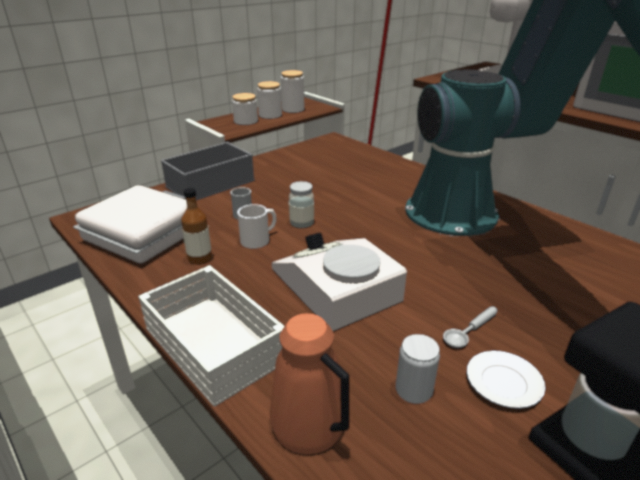

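View pics/top0.png

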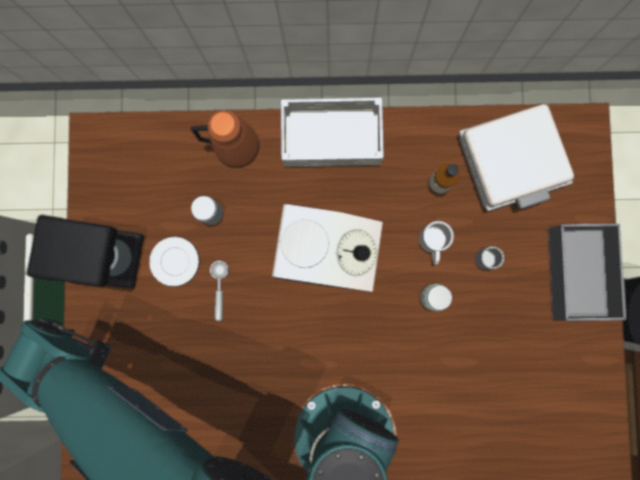

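Top view: cup (490,258), mug (436,237), jar (436,297), pan (304,243), knob top (362,253). Enlarging two crops for accuracy.

```bash
cat > h.py <<'E'
import numpy as np, cv2
from station import sensors, vision
def back(n,uv,z,pose=None):
    i=vision.camera_info(n); K=np.array(i['camera_matrix'])
    d=np.linalg.inv(K)@[uv[0],uv[1],1.]
    if n=='wrist':
        T=np.array(i['tool_from_camera']); p,R=pose
        o=p+R@T[:3,3]; d=R@T[:3,:3]@d
    else:
        R=np.array(i['R']); o=-R.T@np.array(i['t']); d=R.T@d
    return o+d*(z-o[2])/d[2]
def snap(n,f):
    s=sensors.read_state(); im=vision.capture(n); cv2.imwrite(f,im[:,:,::-1])
    np.savez(f+'.npz',p=s['ee_pos'],R=s['orientation']); return s
def proj(n,X,pose=None):
    i=vision.camera_info(n); K=np.array(i['camera_matrix'])
    if n=='wrist':
        T=np.array(i['tool_from_camera']); p,R=pose
        c=T[:3,:3].T@(R.T@(np.array(X)-p)-T[:3,3])
    else: c=np.array(i['R'])@X+np.array(i['t'])
    u=K@c; return u[:2]/u[2]
E
python3 - <<'E'
from h import *
im=cv2.imread('pics/top0.png')
a=cv2.resize(im[195:300,265:395],None,fx=5,fy=5,interpolation=cv2.INTER_CUBIC)
b=cv2.resize(im[210:315,410:520],None,fx=5,fy=5,interpolation=cv2.INTER_CUBIC)
cv2.imwrite('pics/a.png',a);cv2.imwrite('pics/b.png',b)
for n,uv,z in [('cup',(491,257),80),('mug',(436,235),95),('jar',(437,297),120),('pan',(304,243),113),('knob',(362,253),105),('bottle',(452,171),200)]: print(n,back('top',uv,z).round(1))
E
```

```text
cup [ 493.7 -411.3   80. ]
mug [ 555.3 -259.8   95. ]
jar [ 387.3 -252.8  120. ]
pan [537.6 100.1 113. ]
knob [508.6 -56.4 105. ]
bottle [ 710.4 -287.1  200. ]
```

View pics/a.png

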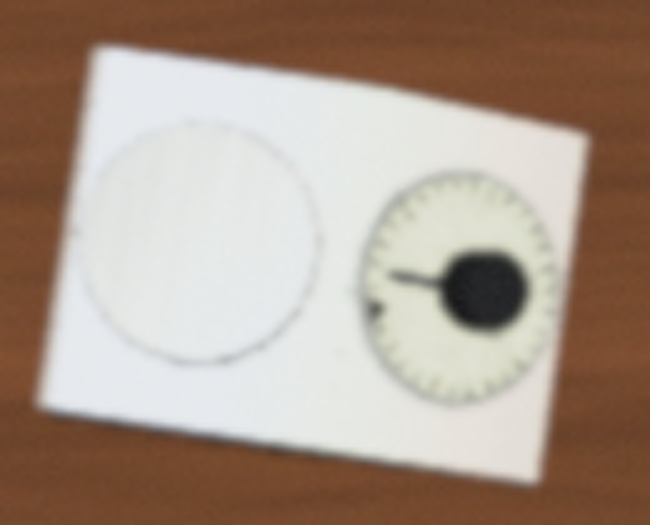

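View pics/b.png

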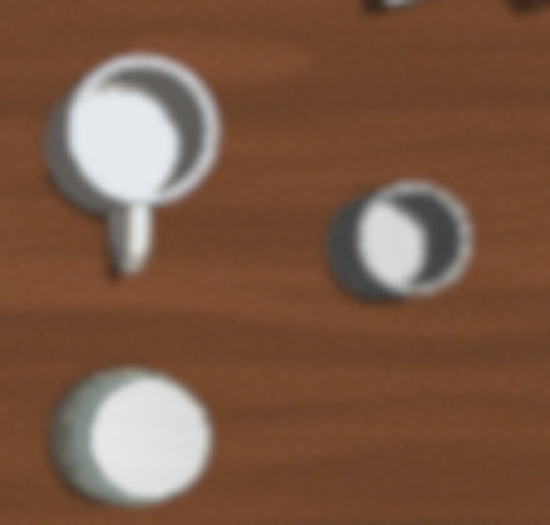

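Crops (top frame pixels): pan centre (304.8,243.1), dial centre ≈(357,252.5), cup rim centre (493,257.6); wedge is slightly anticlockwise of the pointer, so the dial is around −0.3.

Run:
```python
from h import *
s=sensors.read_state();p=s['ee_pos'];R=s['orientation']
cup=back('top',(493,257.6),80);pan=back('top',(304.8,243.1),113);d=back('top',(356.9,252.5),80)
print(cup,pan,d,'front',np.degrees(np.arctan2(*(d-pan)[1::-1])),np.linalg.norm((d-pan)[:2]))
for w in ([560,100,232],[500,-395,232],[cup[0],cup[1],232]): print((R.T@(np.array(w)-p)).round(1))
```

```text
[ 491.9346042  -416.74210447   80.        ] [537.30452146  97.89275847 113.        ] [511.7522706  -43.71065009  80.        ] front -100.22891270567679 143.89038480514398
[-469.  -377.8    0.7]
[-618.3 -853.5    1.2]
[-620.  -876.7    1.2]
```

```bash
python3 -m pendant '[[91,[-469,-378,0],76],[91,[-469,-378,0],76],[91,[-469,-378,0],76],[91,[-469,-378,0],76],[91,[-469,-378,0],76],[91,[-469,-378,0],76],[91,[-469,-378,0],76],[91,[-469,-378,0],76],[91,[-469,-378,0],76],[91,[-469,-378,0],76],[91,[-469,-378,0],76],[91,[-469,-378,0],76],[91,[-469,-378,0],76],[91,[-469,-378,0],76],[91,[-469,-378,0],76],[91,[-620,-877,0],76],[91,[-620,-877,0],76],[91,[-620,-877,0],76],[91,[-620,-877,0],76],[91,[-620,-877,0],76]]'
python3 - <<'E'
from h import *
s=sensors.read_state();p=s['ee_pos'];R=s['orientation'];print(R.round(3),s['qpos'])
print((R.T@(np.array([492,-417,232])-p)).round(1))
E
```

```text
t: 1.77
ee_pos: [532.0, -108.3, 232.8]
orientation: [[0.179, 0.984, -0.0], [0.984, -0.179, 0.0], [0.0, -0.0, -1.0]]
ft_force: [1.0, -0.5, 0.2]
width: 91.0
finger_force: 0.0
[[ 0.179  0.984 -0.   ]
 [ 0.984 -0.179  0.   ]
 [ 0.    -0.    -1.   ]] [-2.43691054e-01  1.32019874e-01  2.05220824e+00 -4.64955660e-06
  9.57607589e-01 -6.34467076e-02]
[-310.9   16.     0.8]
```

```bash
python3 -m pendant '[[91,[-311,16,0],0],[91,[-311,16,0],0],[91,[-311,16,0],0],[91,[-311,16,0],0],[91,[-311,16,0],0],[91,[-311,16,0],0],[91,[-311,16,0],0],[91,[-311,16,0],0],[91,[-311,16,0],0],[91,[-311,16,0],0],[91,[-311,16,0],0]]'
python3 - <<'E'
from h import *
s=snap('wrist','pics/w1.png');p=s['ee_pos'];R=s['orientation'];print(p)
print(proj('wrist',[492,-417,80],(p,R)))
E
```

```text
t: 2.68
ee_pos: [492.6, -414.6, 232.5]
orientation: [[0.18, 0.984, -0.001], [0.984, -0.18, 0.001], [0.001, -0.001, -1.0]]
ft_force: [-0.1, 0.5, 0.3]
width: 91.0
finger_force: 0.0
[ 492.55980222 -414.63191567  232.53112731]
[320.50546283 232.98140677]
```

View pics/w1.png

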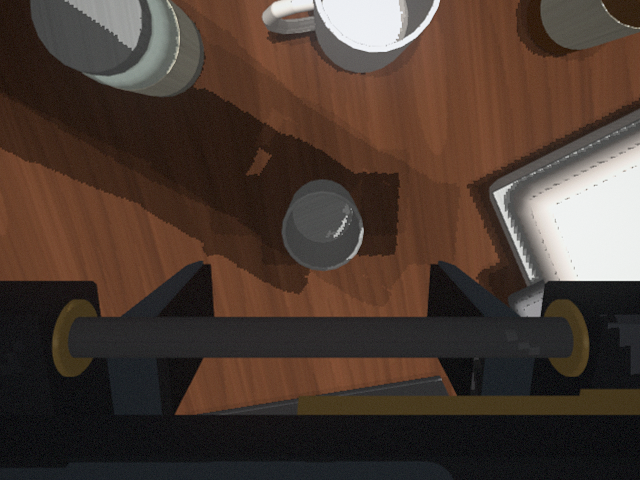

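The cup's rim is centred near (323,228), standing between the open fingers, with the mug and jar clear.

```bash
python3 - <<'E'
from h import *
s=sensors.read_state();p=s['ee_pos'];R=s['orientation']
c=back('wrist',(323,228),80,(p,R));print(c,(R.T@(c*[1,1,0]+[0,0,52]-p)).round(1),p)
E
python3 -m pendant '[[91,[2,1,40],0],[91,[2,1,80],0],[91,[2,1,120],0],[91,[2,1,150],0],[91,[2,1,170],0],[91,[2,1,179],0],[91,[2,1,179],0],[91,[2,1,179],0],[50,[2,1,179],0],[50,[2,1,179],0],[50,[2,1,179],0],[50,[2,1,179],0],[50,[2,1,179],0],[50,[2,1,179],0],[50,[2,1,179],0]]' 20
```

```text
[ 494.66736761 -413.37476766   80.        ] [  1.2   1.8 180.7] [ 492.76007737 -414.27666295  232.7008697 ]
t: 3.98
ee_pos: [494.2, -413.7, 54.5]
orientation: [[0.18, 0.984, 0.0], [0.984, -0.18, -0.0], [-0.0, 0.0, -1.0]]
ft_force: [-1.7, 1.4, 7.2]
width: 60.6
finger_force: 20.0
```

```bash
python3 -m pendant '[[50,[0,0,-40],0],[50,[0,0,-80],0],[50,[0,0,-120],0],[50,[0,0,-150],0],[50,[30,-4,-175],0],[50,[65,-8,-186],0],[50,[105,-12,-186],0],[50,[145,-17,-186],0],[50,[185,-22,-186],0],[50,[225,-27,-186],0],[50,[265,-32,-186],0],[50,[305,-36,-186],0],[50,[345,-41,-186],0],[50,[385,-46,-186],0],[50,[410,-49,-186],0],[50,[421,-50,-186],0],[50,[421,-50,-186],0],[50,[421,-50,-186],0],[50,[421,-50,-186],0],[50,[421,-50,-186],0]]'
python3 - <<'E'
from h import *
s=snap('wrist','pics/w2.png');p=s['ee_pos'];R=s['orientation'];print(p)
print(proj('wrist',[537,98,113],(p,R)))
E
```

```text
t: 5.65
ee_pos: [520.4, 8.6, 239.9]
orientation: [[0.181, 0.984, -0.0], [0.984, -0.181, -0.0], [-0.0, -0.0, -1.0]]
ft_force: [-0.6, -0.2, -1.9]
width: 60.2
finger_force: 20.0
[520.39956453   8.56389927 239.86977011]
[320.81459972  94.86447193]
```

View pics/w2.png

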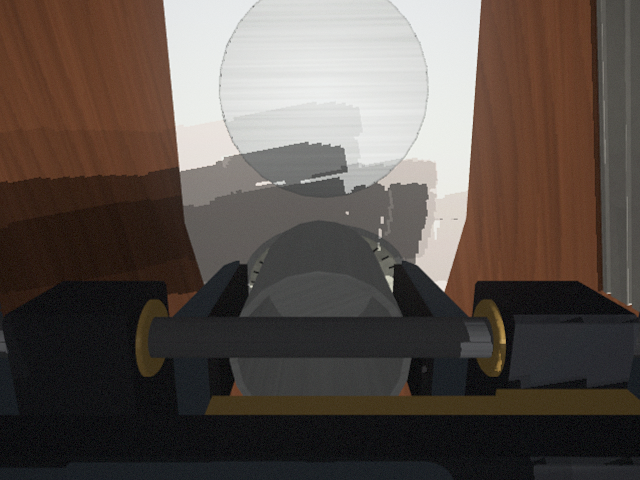

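Pan: left/right edges at columns 219 and 428 (row ~90), near edge at row 197.

Run:
```python
from h import *
from scipy.optimize import least_squares
s=sensors.read_state();p=s['ee_pos'];R=s['orientation']
a=np.linspace(0,2*np.pi,181)
def f(c):
    q=np.array([proj('wrist',[c[0]+65*np.cos(t),c[1]+65*np.sin(t),113],(p,R)) for t in a])
    return [q[:,0].min()-219,q[:,0].max()-428,q[:,1].max()-197]
r=least_squares(f,[537,98],diff_step=1e-3);c=r.x;print(c,r.fun)
print((R.T@(np.array([*c,115+54.5])-p)).round(1))
```

```text
[538.92951098  99.26496256] [-1.24881604  1.24673019  0.16247228]
[92.5  1.8 70.4]
```

```bash
python3 -m pendant '[[50,[40,1,0],0],[50,[75,2,10],0],[50,[92,2,30],0],[50,[92,2,50],0],[50,[92,2,62],0],[50,[92,2,67],0],[50,[92,2,71],0],[50,[92,2,74],0],[50,[92,2,77],0],[50,[92,2,77],0],[50,[92,2,77],0],[70,[92,2,77],0],[70,[92,2,77],0],[91,[92,2,77],0],[91,[92,2,77],0],[91,[92,2,77],0],[91,[92,2,77],0],[91,[92,2,77],0]]'
```

```text
t: 7.2
ee_pos: [539.0, 99.8, 163.0]
orientation: [[0.179, 0.984, 0.0], [0.984, -0.179, -0.0], [-0.0, 0.0, -1.0]]
ft_force: [-0.6, -0.9, 0.3]
width: 90.9
finger_force: 0.0
```

```bash
python3 -m pendant '[[91,[0,0,-40],0],[91,[0,0,-80],0],[91,[-30,0,-97],0],[91,[-70,0,-97],0],[91,[-110,0,-97],0],[91,[-145,0,-97],0],[91,[-165,0,-97],0],[91,[-175,0,-97],0],[91,[-175,0,-97],0],[91,[-175,0,-97],0],[91,[-175,0,-97],0]]'
python3 - <<'E'
from h import *
s=snap('wrist','pics/w3.png');print(s['ee_pos'],s['t'])
E
```

```text
t: 8.12
ee_pos: [507.7, -71.5, 259.8]
orientation: [[0.179, 0.984, -0.0], [0.984, -0.179, 0.0], [0.0, -0.0, -1.0]]
ft_force: [0.7, 0.1, 0.2]
width: 90.8
finger_force: 0.0
[507.73054752 -71.49542701 259.84599695] 8.1167
```

View pics/w3.png

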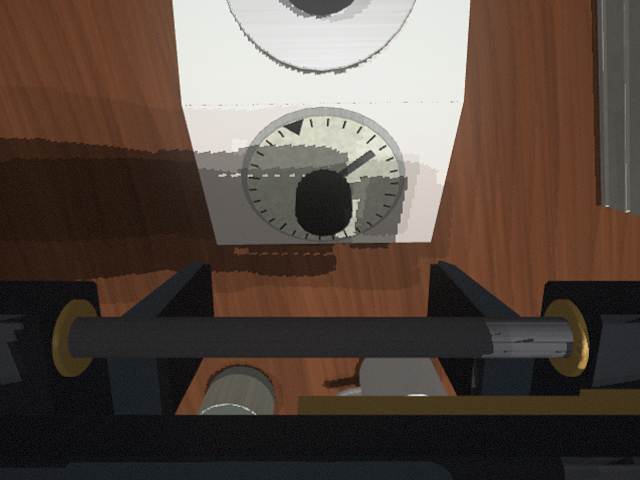

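Dial ellipse spans columns 243–405, rows 108–241; pointer tip at about (373,153), wedge tip at about (298,132), knob top at (324,198).

```bash
cat >> h.py <<'E'
hd=np.radians(79.7); UP=np.array([np.cos(hd),np.sin(hd),0]); RT=np.array([np.sin(hd),-np.cos(hd),0])
N=-UP*.5+np.array([0,0,np.sqrt(.75)]); E1=UP*np.sqrt(.75)+np.array([0,0,.5])
def ang(uv,pose,C,h=3.):
    a=back('wrist',uv,0.,pose);b=back('wrist',uv,200.,pose);d=b-a
    P=a+d*(N@(C+h*N-a))/(N@d); v=P-C-h*N
    return np.degrees(np.arctan2(v@RT,v@E1)),np.linalg.norm(v)
E
python3 - <<'E'
from h import *
from scipy.optimize import least_squares
z=np.load('pics/w3.png.npz');pose=(z['p'],z['R'])
a=np.linspace(0,2*np.pi,181)
def f(c):
    q=np.array([proj('wrist',c+62*(np.cos(t)*E1+np.sin(t)*RT),pose) for t in a])
    return [q[:,0].min()-243,q[:,0].max()-405,q[:,1].min()-108,q[:,1].max()-241]
r=least_squares(f,[513,-42,85],diff_step=1e-3);C=r.x;print(C,r.fun)
G=C+24*N;print('grip',G)
C2=np.array([513.2,-42.4,C[2]])
for c in (C,C2):
  for h in (2,6): print(ang((373,153),pose,c,h),ang((298,132),pose,c,h))
print('knobtop',proj('wrist',C+38*N,pose))
R=z['R'];print((R.T@(G+[0,0,11]-z['p'])).round(1))
E
```

```text
[515.75760506 -41.88336994  80.12605733] [-0.15307751  0.15303067  0.16585221 -0.21573087]
grip [513.61197848 -53.6899904  100.91066702]
(np.float64(51.220954500377445), np.float64(45.19122978513286)) (np.float64(-21.93206328154607), np.float64(48.825098379430415))
(np.float64(48.30877032840664), np.float64(46.416426073998124)) (np.float64(-20.714420839417485), np.float64(50.894588669062905))
(np.float64(51.91892983007271), np.float64(47.748856861843606)) (np.float64(-18.784486293407944), np.float64(49.017783887468575))
(np.float64(49.14075861587569), np.float64(48.94282025100649)) (np.float64(-17.701169613696507), np.float64(51.141202144597))
knobtop [324.2410152 215.4688853]
[ 18.5   2.6 147.9]
```

```bash
python3 -m pendant '[[54,[15,2.5,30],-7],[54,[15,2.5,60],-14],[54,[15,2.5,90],-20],[54,[15,2.5,110],-20],[54,[15,2.5,122],-20],[54,[15,2.5,134],-20],[54,[15,2.5,140],-20],[54,[15,2.5,144],-20],[54,[15,2.5,144],-20],[54,[15,2.5,144],-20]]'
python3 -m pendant '[[36,[0,0,0],0],[36,[0,0,0],0],[36,[0,0,0],0],[36,[0,0,0],0],[36,[0,0,0],0],[36,[0,0,0],4],[36,[0,0,0],8],[36,[0,0,0],12],[36,[0,0,0],16],[36,[0,0,0],20],[36,[0,0,0],20]]' 15
python3 - <<'E'
from h import *
s=snap('wrist','pics/w4.png');print(s['ee_pos'],s['t'],s['torque'])
E
```

```text
t: 9.0
ee_pos: [513.2, -58.1, 116.6]
orientation: [[-0.168, 0.986, 0.001], [0.986, 0.168, -0.0], [-0.0, 0.001, -1.0]]
ft_force: [0.2, -0.3, 1.3]
width: 54.3
finger_force: 0.0
t: 9.92
ee_pos: [512.7, -58.2, 116.2]
orientation: [[0.183, 0.983, -0.0], [0.983, -0.183, -0.0], [-0.0, 0.0, -1.0]]
ft_force: [-2.2, -1.0, 5.1]
width: 36.1
finger_force: 3.4
[512.73733697 -58.15581055 116.18261455] 9.9167 [-0.29757924  0.34576985  0.01149489]
```

View pics/w4.png

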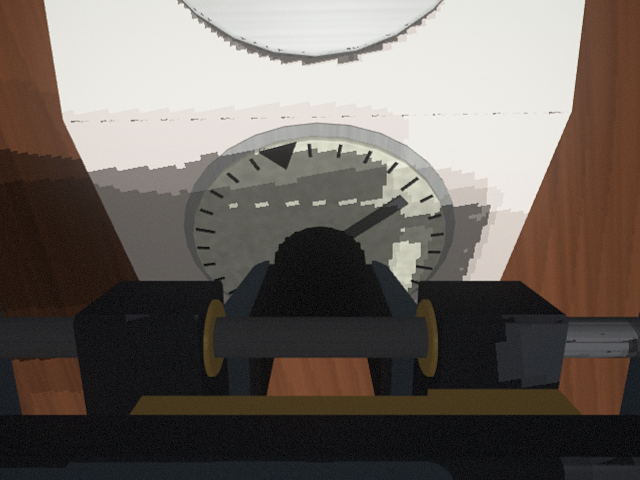

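The grip is off: the fingers hold the downhill chord of the knob (36 mm). Pointer tip (404,200) and wedge tip (287,170) here. Releasing nothing yet; I refit the dial's position from the tips in both images.

Run:
```python
from h import *
from scipy.optimize import least_squares
im=cv2.imread('pics/w3.png',0)
print('wedge');print(im[118:138,284:306]); print('ptr');print(im[146:164,356:382])
z3=np.load('pics/w3.png.npz');z4=np.load('pics/w4.png.npz')
P3=(z3['p'],z3['R']);P4=(z4['p'],z4['R'])
def f(x):
    C=x[:3]; t=lambda a:C+50*(np.cos(a)*E1+np.sin(a)*RT)
    return np.concatenate([proj('wrist',t(x[3]),P3)-[373,153],proj('wrist',t(x[4]),P3)-[298,132],proj('wrist',t(x[3]),P4)-[404,200],proj('wrist',t(x[5]),P4)-[287,170]])
r=least_squares(f,[514,-45,85,.8,-.3,-.3]);x=r.x;print(x[:3],np.degrees(x[3:]),r.fun.round(1))
G=x[:3]+21*N;print('grip',G, 'rel w4',(z4['R'].T@(G-z4['p'])).round(1))
```

```text
wedge
[[171 171 169 170 173 174 173 173 173 164 160 163 162 157 151 162 167 162
  141 157 185 191]
 [173 170 166 174 175 172 173 176 165 157 150 159 160 166 159 147 149 129
   83 143 216 217]
 [172 173 170 171 168 161 170 164 159 164 173 173 154 154 135  92  85  52
   78 162 219 213]
 [170 172 166 159 161 144 164 172 185 172 168 154  93  91  51  59  57  53
  115 204 215 218]
 [168 163 161 146 166 175 185 170 172 130  97  52  52  58  58  59  56  57
  136 223 218 219]
 [160 149 166 166 154 167 168  89  53  53  53  61  58  60  61  61  64  70
  151 224 219 219]
 [155 145 154 137  88  67  55  56  59  61  60  62  61  60  58  64  55  91
  175 220 217 220]
 [120  89  86  52  57  56  58  59  59  60  64  61  64  62  59  61  54 120
  207 219 216 217]
 [ 57  47  53  55  55  61  61  63  58  61  63  62  59  61  57  54  57 134
  221 215 216 215]
 [137 101  60  53  58  59  63  61  56  58  57  60  56  58  58  54  81 164
  216 212 212 214]
 [209 181 143  98  54  57  55  60  58  62  60  60  61  61  60  54 105 188
  216 208 209 208]
 [213 216 210 178 127  57  56  56  57  56  59  59  61  58  53  53 115 1
[... 2227 characters left out ...]
95  92  91  96 138 188 203 199 198
  198 199 192 191 215 209 210 207]
 [ 76  78  83  85  81  83  89  97  97  88  85  93 127 190 206 177 176 174
  179 179 179 190 215 209 201 196]
 [ 74  81  83  87  85  87  88  92  88  90 113 139 172 189 181 181 183 181
  181 182 186 188 208 200 178 180]
 [ 79  76  79  88  88  83  81  79  84 121 169 182 180 177 180 183 182 185
  183 186 184 186 188 186 186 183]
 [ 80  75  76  84  82  77  72  99 142 166 185 181 181 183 181 183 184 182
  185 185 187 189 189 187 186 183]]
[512.6101877  -45.50440551  70.57011713] [ 49.8930472  -18.56502254 -12.57212917] [-0.7 -1.   0.6  1.9  0.3  0.7 -0.2 -1.2]
grip [510.73276444 -55.83519841  88.75665061] rel w4 [ 1.9 -2.4 27.4]
```

Run:
```python
from h import *
from scipy.optimize import least_squares
im=cv2.imread('pics/w4.png',0)
print(im[160:178:2,278:300:2]); print(im[190:212:2,392:416:2])
z3=np.load('pics/w3.png.npz');z4=np.load('pics/w4.png.npz')
P3=(z3['p'],z3['R']);P4=(z4['p'],z4['R'])
def f(x):
    C=x[:3]; t=lambda a:C+50*(np.cos(a)*E1+np.sin(a)*RT)
    return np.concatenate([proj('wrist',t(x[3]),P3)-[373,152.5],proj('wrist',t(x[4]),P3)-[298.5,134.5],proj('wrist',t(x[3]),P4)-[404,200],proj('wrist',t(x[5]),P4)-[287,170]])
r=least_squares(f,[514,-45,85,.8,-.3,-.3]);x=r.x;print(x[:3],np.degrees(x[3:]),r.fun.round(1))
G=x[:3]+21*N;print('grip',G, 'rel w4',(z4['R'].T@(G-z4['p'])).round(1))
```

```text
[[ 46  49  44  45  42  41 119 125 125 122 122]
 [ 46  43  46  47  42  55 132 121 123 121 125]
 [ 60  40  43  43  39  91 128 124 123 123 129]
 [123  93  43  39  41 118 125 127 123 128 125]
 [125 128 123  82  70 129 124 124 124 124 123]
 [126 127 126 129 115 122 124 125 122 120 125]
 [122 125 122 124 124 124 121 125 123 119 126]
 [121 124 122 123 120 122 120 120 121 122 125]
 [124 126 125 124 123 122 118 118 125 126 126]]
[[181 181 184 187 178  66 176 206 205 205 205 206]
 [178 180 184 184 183 186 191 181 204 205 203 203]
 [177 182 185 185 162 174 178 181 205 197 205 201]
 [183 187 147  63  63 164 181 183 182 183 203 202]
 [ 86  94  56  70  74  69 168 187 187 188 208 206]
 [ 54  65  73  77  76  77  69 179 193 188 209 207]
 [ 70  74  75  72  75  77  79  65 185 190 203 187]
 [ 73  75  72  78  76  73  72  76 173 187 187 184]
 [ 51  46  42  78  74  71 122 185 191 184 177 176]
 [ 48  47  50  64  71 169 189 188 184 181 178 180]
 [ 51  47  50  74 134 186 182 185 183 184 185 186]]
[513.36863752 -46.15326698  66.08991795] [ 49.78304477 -19.82190761 -13.94194023] [-0.4 -0.1  0.2  0.5  0.2  0.1 -0.1 -0.3]
grip [511.49121426 -56.48405988  84.27645143] rel w4 [ 1.4 -1.5 31.9]
```

```bash
python3 -m pendant '[[54,[0,0,-2],0],[54,[-1,-1.5,-2],-6],[54,[-1,-1.5,-2],-13],[54,[-1,-1.5,0],-20],[54,[-1,-1.5,8],-20],[54,[-1,-1.5,14],-20],[54,[-1,-1.5,17],-20],[54,[-1,-1.5,17],-20],[36,[-1,-1.5,17],-20],[36,[-1,-1.5,17],-20],[36,[-1,-1.5,17],-20],[36,[-1,-1.5,17],-20],[36,[-1,-1.5,17],-20]]' 20
python3 -m pendant '[[36,[0,0,0],4],[36,[0,0,0],8],[36,[0,0,0],12],[36,[0,0,0],16],[36,[0,0,0],20],[36,[0,0,0],24],[36,[0,0,0],28],[36,[0,0,0],32],[36,[0,0,0],36],[36,[0,0,0],40],[36,[0,0,0],40]]'
cat > m.py <<'E'
# dial/pointer angles: sample the ring at radius ~50 (wedge) from a wrist picture
import sys
from h import *
C=np.array([513.37,-46.15,66.09])
s=snap('wrist',sys.argv[1]);pose=(s['ee_pos'],s['orientation']);print(pose[0],s['t'],s['width'])
im=cv2.imread(sys.argv[1],0).astype(np.float32)
a=np.arange(-45,100,.5);t=np.radians(a)
def ring(r):
    q=np.array([proj('wrist',C+r*(np.cos(k)*E1+np.sin(k)*RT),pose) for k in t],np.float32)
    return cv2.remap(im,q[None,:,0],q[None,:,1],cv2.INTER_LINEAR)[0]
for r in (36,40,44,47,52,53,54):
    v=ring(r);m=v<.7*cv2.blur(v[None],(61,1))[0]
    n,l=cv2.connectedComponents(m.astype(np.uint8)[None]);
    print(r,[(a[l[0]==i].mean().round(1),round((l[0]==i).sum()*.5,1)) for i in range(1,n) if (l[0]==i).sum()>4])
E
python3 m.py pics/w5.png
```

```text
t: 11.05
ee_pos: [512.1, -58.7, 99.1]
orientation: [[-0.167, 0.986, 0.002], [0.986, 0.167, 0.0], [-0.0, 0.002, -1.0]]
ft_force: [7.6, 3.5, -11.4]
width: 42.8
finger_force: 18.9
t: 11.97
ee_pos: [512.4, -59.2, 99.8]
orientation: [[0.509, 0.861, 0.003], [0.861, -0.509, -0.001], [0.001, 0.003, -1.0]]
ft_force: [4.5, -3.2, 2.0]
width: 42.9
finger_force: 21.2
[512.39228672 -59.15734946  99.80022468] 11.9667 42.91225490978005
36 [(np.float64(49.2), np.float64(10.0))]
40 [(np.float64(49.5), np.float64(9.5))]
44 [(np.float64(49.5), np.float64(8.5))]
47 [(np.float64(49.2), np.float64(8.0))]
52 [(np.float64(33.2), np.float64(3.0))]
53 [(np.float64(10.8), np.float64(3.0)), (np.float64(32.0), np.float64(3.5))]
54 [(np.float64(10.5), np.float64(4.5)), (np.float64(31.2), np.float64(3.0)), (np.float64(90.5), np.float64(2.5))]
```

```bash
sed -i 's/^s=snap.*/f=sys.argv[1]\nimport os\nif not os.path.exists(f): print(snap("wrist",f)["t"])\nz=np.load(f+".npz");pose=(z["p"],z["R"])/; s/(36,40,44,47,52,53,54)/(40,44,47,51,52,53,54,55,56,57,58,59)/; s/np.arange(-45/np.arange(-60/; s/>4\]/>2])/; s/\[(a\[l/*[(float(a[l/; s/\.mean().round(1)/.mean().round(1))/' m.py; sed -i 's/>2\]))/>2])/' m.py; python3 m.py pics/w5.png
```

```text
40 (49.5, np.float64(9.5))
44 (49.5, np.float64(8.5))
47 (49.2, np.float64(8.0))Traceback (most recent call last):
  File "m.py", line 15, in <module>
    v=ring(r);m=v<.7*cv2.blur(v[None],(61,1))[0]
  File "m.py", line 12, in ring
    q=np.array([proj('wrist',C+r*(np.cos(k)*E1+np.sin(k)*RT),pose) for k in t],np.float32)
                ~~~~^^^^^^^^^^^^^^^^^^^^^^^^^^^^^^^^^^^^^^^^^^^^^^
  File "h.py", line 16, in proj
    i=vision.camera_info(n); K=np.array(i['camera_matrix'])
ValueError: time passes only in moves, steps and waits
```

```bash
cat >> h.py <<'E'
WK=np.array([[429.78457935,0,320.18784883],[0,429.78457935,241.12357712],[0,0,1]])
WT=np.array([[-3.81019332e-04,-9.69263946e-01,-2.46022882e-01,69.1756307],[9.99999758e-01,-2.26219157e-04,-6.57472044e-04,-.149520579],[5.81608858e-04,-2.46023074e-01,9.69263797e-01,-152.237436],[0,0,0,1]])
class V:
    def __getattr__(s,k): return getattr(_v,k)
    def camera_info(s,n): return dict(camera_matrix=WK,tool_from_camera=WT)
_v=vision; vision=V()
E
python3 m.py pics/w5.png | sed 's/np.float64//g'
```

```text
40 (49.2, (9.0))
44 (49.0, (8.5))
47 (48.8, (8.0))
51 (-48.0, (2.5)) (92.0, (1.5))
52 (-48.0, (1.5)) (33.5, (2.5))
53 (-48.0, (1.5)) (10.5, (2.5)) (31.8, (4.0)) (67.2, (2.0)) (90.2, (2.0))
54 (-48.0, (1.5)) (-36.2, (2.0)) (10.2, (4.0)) (31.2, (3.0)) (67.2, (2.0)) (91.5, (5.5))
55 (-48.0, (1.5)) (-36.2, (2.0)) (-24.5, (1.5)) (-12.5, (1.5)) (10.5, (5.5)) (29.8, (4.0)) (67.2, (2.0)) (90.5, (2.5))
56 (-48.2, (2.0)) (-36.2, (2.0)) (-24.5, (1.5)) (-12.5, (1.5)) (-1.0, (1.5)) (10.5, (6.5)) (28.8, (2.0)) (56.0, (1.5)) (67.2, (2.0)) (78.5, (1.5)) (90.8, (2.0))
57 (-48.2, (2.0)) (-36.2, (2.0)) (-24.5, (1.5)) (-12.5, (1.5)) (10.2, (8.0)) (22.0, (1.5)) (33.0, (1.5)) (44.5, (1.5)) (56.0, (1.5)) (67.2, (2.0)) (78.5, (1.5)) (90.8, (2.0))
58 (-36.5, (1.5)) (-24.5, (1.5)) (10.2, (9.0)) (22.0, (1.5)) (44.5, (1.5)) (56.0, (1.5)) (67.2, (2.0)) (78.5, (1.5)) (90.8, (2.0))
59 (-36.5, (1.5)) (-24.5, (1.5)) (10.5, (10.5)) (44.5, (1.5)) (56.0, (1.5)) (67.5, (1.5)) (79.0, (1.5)) (90.5, (1.5))
```

```bash
python3 -m pendant '[[56,[0,0,0],0],[56,[0,0,0],0],[56,[0,0,0],0],[56,[0,0,0],-7],[56,[0,0,0],-14],[56,[0,0,0],-21],[56,[0,0,0],-28],[56,[0,0,0],-35],[56,[0,0,0],-41],[56,[0,0,0],-41],[36,[0,0,0],-41],[36,[0,0,0],-41],[36,[0,0,0],-41],[36,[0,0,0],-41],[36,[0,0,0],-37],[36,[0,0,0],-33],[36,[0,0,0],-29],[36,[0,0,0],-25],[36,[0,0,0],-21],[36,[0,0,0],-17]]' 30
python3 -m pendant '[[36,[0,0,0],4],[36,[0,0,0],8],[36,[0,0,0],12],[36,[0,0,0],16],[36,[0,0,0],18],[36,[0,0,0],18]]'
python3 m.py pics/w6.png | sed 's/np.float64//g'
```

```text
t: 13.68
ee_pos: [512.3, -58.8, 99.3]
orientation: [[0.236, 0.972, 0.003], [0.972, -0.236, -0.0], [0.0, 0.003, -1.0]]
ft_force: [9.3, -1.4, -1.8]
width: 41.4
finger_force: 30.3
t: 14.18
ee_pos: [512.3, -59.2, 99.6]
orientation: [[0.524, 0.852, 0.002], [0.852, -0.524, -0.001], [0.0, 0.002, -1.0]]
ft_force: [4.5, -4.6, 3.8]
width: 42.4
finger_force: 32.6
14.1833
40 (49.0, (9.5)) (71.8, (2.0))
44 (49.0, (7.5))
47 (48.8, (8.0)) (80.5, (1.5))
51 (91.2, (3.0))
52 (-22.2, (2.0)) (34.5, (1.5)) (91.5, (4.5))
53 (-58.2, (2.0)) (-22.2, (2.0)) (35.0, (2.5)) (92.2, (2.0))
54 (-58.2, (2.0)) (-46.0, (1.5)) (-22.2, (2.0)) (35.5, (3.5)) (92.5, (2.5))
55 (-58.2, (2.0)) (-46.0, (1.5)) (-34.0, (1.5)) (-22.5, (1.5)) (35.5, (4.5)) (80.5, (1.5)) (92.5, (2.5))
56 (-58.2, (2.0)) (-46.0, (1.5)) (-34.5, (1.5)) (-22.5, (1.5)) (-10.5, (1.5)) (1.0, (1.5)) (12.5, (1.5)) (35.2, (6.0)) (57.8, (2.0)) (69.2, (2.0)) (80.5, (1.5)) (92.0, (2.5))
57 (-58.2, (2.0)) (-46.0, (1.5)) (-34.5, (1.5)) (-22.5, (1.5)) (-10.5, (1.5)) (1.0, (1.5)) (35.2, (7.0)) (46.5, (1.5)) (57.8, (2.0)) (69.0, (1.5)) (80.5, (1.5)) (92.8, (2.0))
58 (-58.2, (2.0)) (-46.2, (2.0)) (-34.5, (1.5)) (-22.5, (1.5)) (1.0, (1.5)) (23.5, (1.5)) (35.5, (8.5)) (46.5, (1.5)) (57.8, (2.0)) (69.2, (2.0)) (80.5, (1.5)) (92.8, (2.0))
59 (-34.5, (1.5)) (-22.5, (1.5)) (1.0, (1.5)) (35.5, (9.5)) (46.5, (1.5)) (58.0, (1.5)) (69.0, (1.5)) (92.5, (1.5)) (98.2, (2.0))
```

```bash
python3 -m pendant '[[56,[0,0,0],0],[56,[0,0,0],0],[56,[0,0,0],0],[56,[0,0,0],-7],[56,[0,0,0],-14],[56,[0,0,0],-21],[56,[0,0,0],-28],[56,[0,0,0],-34],[56,[0,0,0],-34],[36,[0,0,0],-34],[36,[0,0,0],-34],[36,[0,0,0],-34],[36,[0,0,0],-34],[36,[0,0,0],-30],[36,[0,0,0],-26],[36,[0,0,0],-22],[36,[0,0,0],-18],[36,[0,0,0],-14],[36,[0,0,0],-14],[36,[0,0,0],-14]]' 30
python3 m.py pics/w7.png | sed 's/np.float64//g' | grep -E '^(44|47|5[6-9])'
```

```text
t: 15.9
ee_pos: [512.4, -59.0, 99.4]
orientation: [[0.301, 0.954, 0.003], [0.954, -0.301, -0.001], [0.0, 0.003, -1.0]]
ft_force: [7.6, -1.6, -3.2]
width: 41.2
finger_force: 30.4
44 (48.8, (8.0)) (89.0, (1.5))
47 (48.5, (8.5))
56 (-59.0, (1.5)) (-47.2, (2.0)) (-35.0, (1.5)) (-23.5, (1.5)) (22.5, (1.5)) (28.0, (1.5)) (34.0, (1.5)) (45.8, (7.0)) (68.2, (2.0)) (79.8, (2.0)) (91.5, (1.5))
57 (-59.0, (1.5)) (-47.0, (1.5)) (-35.0, (1.5)) (-23.5, (1.5)) (11.2, (2.0)) (22.5, (1.5)) (29.0, (1.5)) (34.0, (1.5)) (45.8, (8.0)) (57.0, (1.5)) (79.8, (2.0)) (91.5, (1.5))
58 (-59.0, (1.5)) (-47.5, (1.5)) (-35.5, (1.5)) (-23.5, (1.5)) (-12.0, (1.5)) (22.2, (2.0)) (34.0, (1.5)) (45.8, (9.0)) (57.0, (1.5)) (68.5, (1.5)) (79.8, (2.0)) (91.5, (1.5))
59 (-47.2, (2.0)) (-35.5, (1.5)) (-23.5, (1.5)) (-12.0, (1.5)) (22.5, (1.5)) (34.0, (1.5)) (45.8, (10.0)) (57.0, (1.5)) (68.5, (1.5)) (79.8, (2.0)) (91.8, (2.0))
```

```bash
python3 -m pendant '[[36,[0,0,0],2],[36,[0,0,0],4],[36,[0,0,0],4],[36,[0,0,0],4]]' 30
cat > n.py <<'E'
# fit dial centre in its plane from the 12-degree ticks, then measure wedge and pointer about it
import sys,os
from h import *
from scipy.optimize import least_squares
f=sys.argv[1]
if not os.path.exists(f): print(snap('wrist',f)['t'])
z=np.load(f+'.npz');pose=(z['p'],z['R']);im=cv2.imread(f,0).astype(np.float32)
a=np.arange(-62,97,.25);t=np.radians(a)
def seg(C,r):
    q=np.array([proj('wrist',C+r*(np.cos(k)*E1+np.sin(k)*RT),pose) for k in t],np.float32)
    v=cv2.remap(im,q[None,:,0],q[None,:,1],cv2.INTER_LINEAR)[0]
    m=v<.72*cv2.blur(v[None],(121,1))[0]
    n,l=cv2.connectedComponents(m.astype(np.uint8)[None])
    return [(a[l[0]==i].mean(),(l[0]==i).sum()*.25) for i in range(1,n) if (l[0]==i).sum()>3]
C=np.array([513.37,-46.15,66.09]);r=57.5
for _ in range(4):
    s=seg(C,r);W=[x for x in s if x[1]>6.5][0][0]
    k=np.array([(round((x[0]-W)/11.8),x[0]) for x in s if abs((x[0]-W)/11.8-round((x[0]-W)/11.8))<.15])
    th=lambda x:np.degrees(np.arctan2(r*np.sin(np.radians(x[2]+12*k[:,0]))+x[1],r*np.cos(np.radians(x[2]+12*k[:,0]))+x[0]))-k[:,1]
    o=least_squares(th,[0,0,W],loss='soft_l1');C=C+o.x[0]*E1+o.x[1]*RT
print('C',C.round(1),'wedge',o.x[2].round(2),'rms',np.std(th(o.x)).round(2),len(k))
for r in (38,41,44,47,49): print(r,[(round(float(x),1),float(w)) for x,w in seg(C,r) if w>5])
for r in (55,57,59): print(r,[(round(float(x),1),float(w)) for x,w in seg(C,r) if w>4.5])
E
python3 n.py pics/w7.png; python3 n.py pics/w8.png
```

```text
t: 16.28
ee_pos: [512.4, -59.1, 99.5]
orientation: [[0.366, 0.931, 0.002], [0.931, -0.366, -0.001], [0.0, 0.003, -1.0]]
ft_force: [7.0, -3.4, -0.3]
width: 41.7
finger_force: 31.0
C [515.3 -44.4  67.3] wedge 46.09 rms 0.09 12
38 [(49.5, 9.25)]
41 [(49.9, 8.5)]
44 [(49.5, 8.75)]
47 [(49.6, 8.0), (76.8, 5.25)]
49 []
55 [(46.2, 9.25)]
57 [(46.2, 11.75)]
59 [(46.4, 14.0)]
16.2833
C [515.6 -44.4  67.3] wedge 48.67 rms 0.05 12
38 [(49.6, 9.5)]
41 [(49.5, 8.75)]
44 [(49.2, 8.75)]
47 [(49.4, 8.0)]
49 []
55 [(48.9, 9.5)]
57 [(49.0, 11.75)]
59 [(48.9, 14.0)]
```

```bash
python3 -m pendant '[[36,[0,0,0],1],[36,[0,0,0],1],[44,[0,0,0],1],[48,[0,0,0],1],[56,[0,0,0],1],[56,[0,0,0],1],[56,[0,0,-15],1],[56,[0,0,-40],1],[56,[0,0,-60],1],[56,[0,0,-60],1],[56,[0,0,-60],1]]' 30
python3 n.py pics/w9.png
```

```text
t: 17.25
ee_pos: [511.4, -58.8, 159.7]
orientation: [[0.381, 0.925, 0.002], [0.925, -0.381, -0.0], [0.0, 0.002, -1.0]]
ft_force: [-0.2, -0.2, -1.3]
width: 56.2
finger_force: 0.0
17.25
C [515.4 -44.8  67.1] wedge 49.18 rms 0.05 12
38 [(49.4, 9.5)]
41 [(49.4, 9.0)]
44 [(49.2, 8.25)]
47 [(27.0, 5.75), (49.1, 8.0)]
49 []
55 [(49.4, 8.5)]
57 [(49.2, 11.25)]
59 [(49.4, 13.5)]
```

View pics/w9.png

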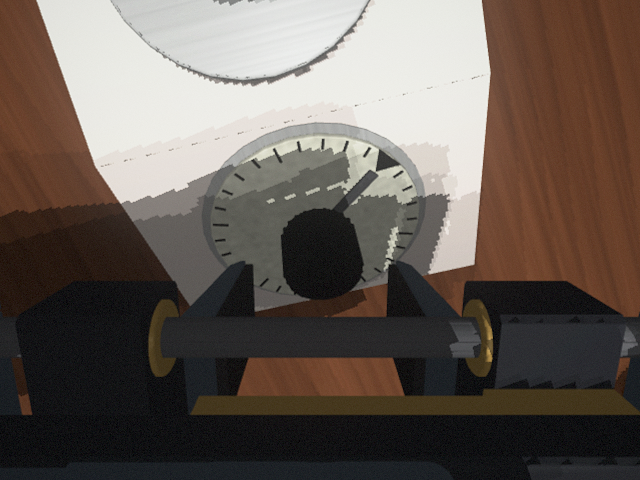

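The wedge tip (379,165) points straight at the pointer tip (374,173), both measuring about 49.2°, and the gripper is clear of the knob and cup.

```bash
python3 -c "
from station import ticket
print(ticket.close_job())"
```

```text
the job is handed in; nothing more can be done
None
```

I put the cup on the middle of the scale's pan and let go, then turned the dial until its zero wedge matched the pointer (both measured about 49.2°, within about 0.2°), released the knob and handed the job in at about 17 s; I got no verdict back.

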